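# Stack the spray cans in the laundry rack

## Robot

A 6-joint arm with a two-finger parallel gripper is mounted at the origin on the work surface. World frame = base frame: x ahead of the robot, y to its left, z up, the work surface at z = 0. Lengths are in m, angles in rad, forces in N, time in s.
With the tool pointing down it reaches from about 0.325 to 1 m from the base axis. Payload 5.1 kg.
Tool frame: the origin (TCP) lies on the mounting face of the last link; the fingertips stand 173 mm ahead of it and the grasp point (between the pads) lies 155 mm ahead of it; z points along the fingers, y is the line along which they close (so a half turn about z gives the same grasp; the last joint's range is limited). The gripper opens to 85 mm and grips with 20 to 120 N. Pads are 22 mm wide; open, the fingers measure 114 mm over their backs; the gripper's body (76 mm by 85 mm) begins 54 mm behind the grasp point. The pads swing forward as they close: fully open they stand 13 mm farther back than shut.
Start: joints at [1.212, 0.124, 1.65, -0, 1.367, -0.083], TCP at [0.177, 0.625, 0.405] pointing down, gripper open.
Joint ranges: [-2.61, 2.61], [-1.02, 2.33], [0.03, 2.71], [-1.35, 4.49], [0.32, 2.68], [-2.91, 2.91]. Speed limits (rad/s): [2.57, 2.57, 3.14, 3.14, 3.14, 3.14].

## Interface

Orientations are given as a 3x3 rotation matrix whose columns are the frame's x, y, z axes.
In Python, from bench import robot gives the robot as it stands. The module is installed in compiled form; this text tells all that it offers.
- The arm moves only by the tool step_arm, never from a script. Its argument "rows" is a list of rows, each a list of 5 numbers: the shift along the world's x, y, z in units of 15 cm (1.0 is 15 cm), then the turn about the world's z in units of pi rad (1.0 is pi rad), then the opening, from -1 (shut) to 1 (fully open), so that 0 is half open. A call has exactly 10 rows; each row shifts and turns the commanded pose from where the row before left it; what a row does not reach is not made up. A row lasts 1/8 s, in which the tool goes at most 62.5 mm and 10.7 degrees, less where a joint would pass 70% of its speed; a pose out of reach is approached as far as the arm can. A call with a number of a shift or a turn outside -1 to 1 is refused whole. A call with a gripper value outside its range is refused whole. The fingers move at their own pace and stop on an object; "grip_force" is the grip in N (left out, the last holds). Time passes only in rows, so rows that do not move let the fingers close, or fill a call up. It gives the time, the measured TCP pose, the force, the opening and the grip force at its end, in the units of the state.
- robot.sense(): the state, without advancing time (a new reading comes with each control period).
- robot.capture(name): name is "side" or "top" or "wrist"; returns a dict with "pixels" (384x512x3 uint8, red, green, blue), "fx", "fy", "cx", "cy" (pixels), "k1" (the pictures are not rectified: a ray, as slopes to the right and down, at radius r is drawn at 1 + k1 r^2 times it, then the intrinsics apply), "xyz" and "rotation" of the camera in the world; the wrist camera has in their place "mount" (4x4, takes a point from camera to tool coordinates, whose origin is the TCP and whose axes are the flange's). Camera axes: x right, y up, looking along -z (the intrinsics and any distortion apply to the point x, -y, -z); pixel columns grow to the right and rows downward; lengths in m; the calibration is good to about 2 mm. A picture is of the moment at which its call begins: read the wrist's pose just before it. There is no depth.
- robot.close_job(): hands the job in; it is judged then, once.
The state is a dict: "time_s": time; "q": joint angles; "qd": joint speeds; "effort": joint torques, N m; "eef_pos": TCP position; "eef_rot": TCP orientation; "wrist_force": force on the tool from outside, world axes, zero at the start; "torque": the same for the moment, N m; "width": opening from 0.0 (shut) to 1.0 (fully open); "grasp_force": force on a finger pad.
Only numpy, scipy, OpenCV 4.12 (cv2) and the standard library are available. Lean on these libraries where they do the work, as an engineer would, in place of code of your own. Each camera call takes 0.05 s, during which the arm holds its last target. There are 200 camera calls.

## Task

Push the orange end stop of the can rack towards the two blue cans until they lie snug against each other, with no slack left between ledge, cans and stop. Then roll the yellow can off the loading ledge, without lifting it off the rack, so that it comes to rest saddled in the groove between the two blue cans, making a small pyramid. Leave the stop snug and do not disturb the other things on the counter.

Things in the scene. Friction and masses are not known exactly. Their poses are not given: they have to be found in the camera images.
- rack: can rack fixed to the counter, turned about z; 160 mm along its x, y from -140 to +160 mm; origin on the counter under the middle of the closed-up row, z up. Tray floor 6 mm up. The row's fixed end is the ledge's face at y = -54 mm. Low steel guides at both x ends leave 150 mm for the 140 mm cans; their tops are 18 mm up along the tray. Snug, the blue cans' axes are at y = -27 and +27 mm, 33 mm up
- ledge (a point): centre of the top of the wooden loading ledge, the block at the rack's -y end (rack y = -140 to -54 mm), 58 mm above the counter; axes as the rack's. Black lips 3 mm high run along its edges: inner at rack y = -62 to -54, outer at -140 to -134 mm. Steel guides at its x ends, 150 mm apart, rise to 74 mm above the counter
- groove (a point): where the centre of the yellow can is when saddled on the snug blue cans: rack x = 0, y = 0, 80 mm above the counter; axes as the rack's
- stop (a joint): slide of the orange end stop, in m: 0 = fully open, grows as it moves along the rack's -y to the cans, 0.070 = cans snug (range to 0.074). Stiff, about 6 N; stays where left. It is an upright plate, 146 mm along the rack's x, 10 mm thick, 6 to 78 mm above the counter (the top 4 mm carries a trim, 16 mm thick); its cans' side is at rack y = 0.124 minus this value
- stop_face (a point): centre of the outer (+y) face of the orange end stop, 41 mm above the counter; the plate is pushed here towards the rack's -y; axes as the rack's
- can_a: blue spray can lying on its side, 54 mm in diameter, 140 mm long, about 0.28 kg; origin at its centre, on its axis; its x is the long axis, parallel to the rack's x; y and z turn as it rolls. It lies on the tray floor, one of the two of the bottom row, with a gap to the other at the start; it rolls freely
- can_b: the other blue can of the bottom row, same as can_a: blue spray can lying on its side, 54 mm in diameter, 140 mm long, about 0.28 kg; origin at its centre, on its axis; its x is the long axis, parallel to the rack's x; y and z turn as it rolls
- top_can: yellow can with red cap, a spray can lying on its side, 54 mm in diameter, 140 mm long, about 0.28 kg; origin at its centre, on its axis; its x is the long axis, parallel to the rack's x; y and z turn as it rolls. At the start it lies on the ledge between the two black lips, its axis 85 mm above the counter. Pushed towards +y (about 2 N) it climbs the inner lip, crosses the top of the nearer blue can and drops 7 mm into the groove
- detergent: bystander: white detergent bottle, 76 mm in diameter, 190 mm tall, origin under its middle
- dispenser: bystander: black soap dispenser, 68 mm in diameter, 150 mm tall, origin under its middle
- basket: bystander: grey open basket 140 x 100 x 60 mm, origin under its middle
- plant: bystander: white bowl with a green plant, 170 mm in diameter, about 125 mm tall, origin under its middle
Mind the look-alikes: they are no part of the job. There is more than one size of the top_can; the one meant has the size given above.

How it is judged:
By the outcome, as a careful person would: the job done as asked, in the order asked, and still so for the second after the job is handed in, with the robot touching nothing.
It also fails if it takes over 42 s, if anything falls off the work surface, if the arm or the gripper's body presses on something with over 40 N, if the wrist force passes 120 N, or if a joint passes its speed limit or range.

## Working session

There is one attempt and no reset: what is moved stays moved. The work goes in short steps, Python scripts to look and compute and a tool call to move; the robot and the scene stay as the last step left them, time stands still between calls to the robot, and variables do not carry over. Pictures are saved under pics/ and viewed, at most 11 in all, crops included, and the job is handed in when it is done.

Besides the shell and the picture viewer there is one more tool, called after "Emit:" by a JSON object that holds its "api" and its "payload", one argument or row to a line. step_arm: Moves the arm, as the interface text tells. Shifts and turns lie within -1 to 1; 1 stands for 15 cm of shift or pi rad of turn. Its arguments: {"type":"object","properties":{"rows":{"type":"array"},"grip_force":{"type":"number"}},"required":["rows"]}

```bash
mkdir -p pics
cat > h.py <<'E'
import numpy as np, cv2
from bench import robot
def K(c): return np.array([[c['fx'],0,c['cx']],[0,c['fy'],c['cy']],[0,0,1.]]), np.array([c['k1'],0,0,0.])
F=np.diag([1,-1,-1.])
def pose(c,s=None):
    if 'mount' in c:
        T=np.eye(4);T[:3,:3]=s['eef_rot'];T[:3,3]=s['eef_pos'];T=T@np.array(c['mount']);return T[:3,3],T[:3,:3]
    return np.array(c['xyz']),np.array(c['rotation'])
def ray(c,uv,s=None):
    k,d=K(c);p=cv2.undistortPoints(np.array(uv,float).reshape(-1,1,2),k,d)[:,0]
    o,R=pose(c,s);return o,np.c_[p,np.ones(len(p))]@F@R.T
def atz(c,uv,z,s=None):
    o,d=ray(c,uv,s);t=(np.asarray(z)-o[2])/d[:,2];return o+t[:,None]*d
def proj(c,P,s=None):
    k,d=K(c);o,R=pose(c,s);q=(np.asarray(P,float).reshape(-1,3)-o)@R@F
    return cv2.projectPoints(q,np.zeros(3),np.zeros(3),k,d)[0][:,0]
def save(c,n): cv2.imwrite('pics/'+n,np.ascontiguousarray(c['pixels'][:,:,::-1]))
E
python3 - <<'E'
from h import *
import pickle
s=robot.sense();print({k:np.round(v,3).tolist() for k,v in s.items()})
C={}
for n in ('side','top','wrist'):
    C[n]=robot.capture(n);print(n,pose(C[n],s),C[n]['fx'])
C['s']=s;pickle.dump(C,open('c0.pkl','wb'))
save(C['top'],'top0.png');save(C['side'],'side0.png')
E
```

```text
{'time_s': 0.0, 'q': [1.212, 0.125, 1.652, 0.0, 1.368, -0.083], 'qd': [0.001, -0.001, -0.0, 0.0, -0.0, -0.0], 'effort': [-0.001, -42.361, -36.545, -0.0, 0.007, 0.0], 'eef_pos': [0.177, 0.625, 0.403], 'eef_rot': [[-0.962, 0.272, -0.001], [0.272, 0.962, -0.002], [0.0, -0.002, -1.0]], 'wrist_force': [1.254, -0.465, -0.306], 'torque': [0.038, -0.004, -0.021], 'grasp_force': 0.0, 'width': 0.998}
side (array([ 0.00891901, -0.55050111,  0.74379248]), array([[ 0.75243735,  0.43604534, -0.49366233],
       [-0.65865583,  0.5018103 , -0.56067719],
       [ 0.00324417,  0.74702803,  0.66478462]])) 357.1511876702
top (array([0.4098036 , 0.01761732, 1.28138909]), array([[ 0.00178479,  0.99424961, -0.10707252],
       [-0.99990429,  0.00324336,  0.01344959],
       [ 0.01371952,  0.10703827,  0.99416024]])) 452.8783776538956
wrist (array([0.0963561 , 0.64738663, 0.37242309]), array([[ 2.71752166e-01, -9.09415230e-01, -3.14824871e-01],
       [ 9.62367003e-01,  2.56556204e-01,  8.96028253e-02],
       [-7.15900250e-04, -3.27326829e-01,  9.44910913e-01]])) 275.31212391480915
```

View pics/top0.png

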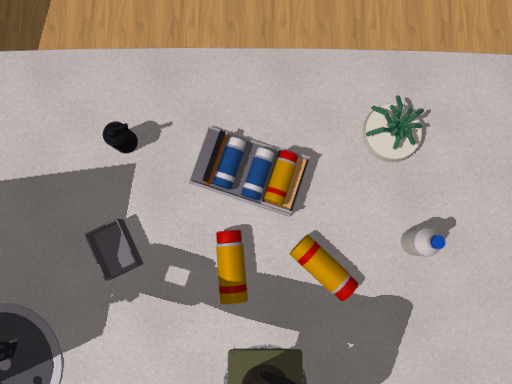

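View pics/side0.png

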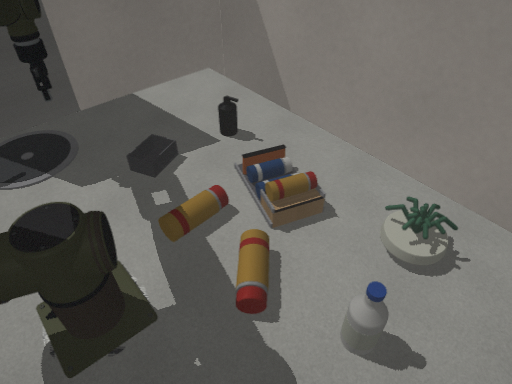

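Candidates for top_can in the top view are the yellow can on the rack at (281,178) and two larger yellow cans on the counter at (231,267) and (324,267). The one on the ledge matches the description. The stop is at about (213,155), the blue cans are at (230,163) and (259,172), and the dispenser is at (120,137). I'll check the choice in a close crop.

Run:
```python
from h import *
import pickle
C=pickle.load(open('c0.pkl','rb'))
im=C['top']['pixels'][115:225,180:320,::-1]
cv2.imwrite('pics/crop.png',cv2.resize(im,None,fx=5,fy=5,interpolation=cv2.INTER_CUBIC))
```

```text
(no output)
```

View pics/crop.png

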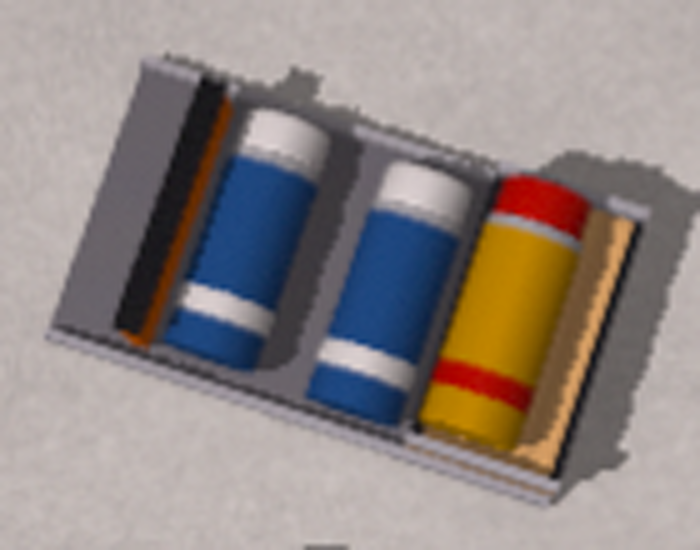

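The crop shows the yellow can with the red cap on the ledge (crop 505,310), the two blue cans with a gap between them, and the stop's black trim at crop (175,210). I'll fit the rack pose and draw it over the image.

```bash
cat > fit.py <<'E'
from h import *
import pickle
from scipy.optimize import least_squares
C=pickle.load(open('c0.pkl','rb'));c=C['top']
P=np.array([[.08,.16,.018],[-.08,.16,.018],[-.08,-.14,.074],[.08,-.14,.074]])
uv=np.array([[147,58],[46,335],[553,505],[650,207]])/5.+[180,115]-.4
def W(p,P): 
    a,b=np.cos(p[2]),np.sin(p[2]);P=np.atleast_2d(P);return P@np.array([[a,b,0],[-b,a,0],[0,0,1]])+[p[0],p[1],0]
f=lambda p:(proj(c,W(p,P))-uv).ravel()
r=least_squares(f,[.6,.0,0.]);print(r.x,f(r.x).round(1))
p=r.x
def meas(x,y,z):
    q=atz(c,np.array([[x,y]])/5.+[180,115]-.4,[z])[0];return (W([0,0,-p[2]],q-[p[0],p[1],0])[0]*1000).round(1)
print('trim',[meas(*v) for v in ((200,80,.078),(118,328,.078),(222,90,.078),(138,335,.078))])
print('b',meas(250,235,.060),'a',meas(390,290,.060),'y',meas(507,310,.112))
print('lip in/out',meas(633,222,.061),meas(560,470,.061))
if __name__=='__main__':
    im=cv2.resize(c['pixels'][115:225,180:320,::-1],None,fx=5,fy=5,interpolation=cv2.INTER_CUBIC)
    def box(x0,x1,y0,y1,z,col):
        q=proj(c,W(p,[[x0,y0,z],[x1,y0,z],[x1,y1,z],[x0,y1,z]]));cv2.polylines(im,[np.int32((q-[180,115]+.4)*5)],1,col,1)
    box(-.08,.08,-.14,-.054,.074,(0,255,0));box(-.08,.08,-.14,.16,.018,(255,255,0));box(-.075,.075,-.134,-.062,.061,(255,0,255))
    cv2.imwrite('pics/fit.png',im)
    np.save('rack.npy',p)
E
python3 fit.py
```

```text
[ 0.59626667  0.03871879 -0.32959287] [-1.1  1.3 -0.2 -1.5  0.8 -1.8  0.3  2. ]
trim [array([ 70.4, 115.7,  78. ]), array([-71.8, 111.5,  78. ]), array([ 69.1, 102.6,  78. ]), array([-71.8, 100.1,  78. ])]
b [ 1.4 63.6 60. ] a [ -2.2 -18.6  60. ] y [  0.6 -82.3 112. ]
lip in/out [  76.7 -132.    61. ] [ -65.1 -137.5   61. ]
```

View pics/fit.png

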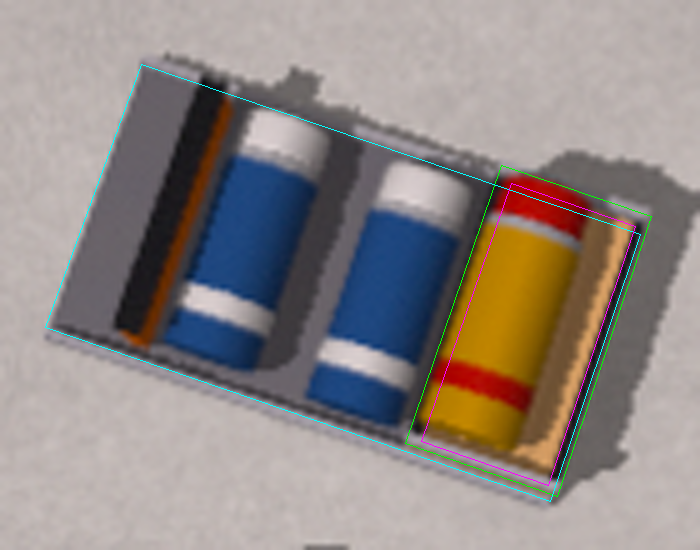

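The yellow can on the ledge is confirmed as top_can, and the fit is good to a few mm. Next I'll move to above the outer side of the stop with the tool yawed into line with the rack, then refine the pose with the wrist camera.

Emit:
{"api": "step_arm", "payload": {
  "rows": [
    [0.26,-0.25,0,-0.051,0],
    [0.26,-0.25,0,-0.051,0],
    [0.26,-0.25,0,-0.051,0],
    [0.26,-0.25,0,-0.051,0],
    [0.26,-0.25,0,-0.051,0],
    [0.26,-0.25,0,-0.051,0],
    [0.26,-0.25,0,-0.051,0],
    [0.26,-0.25,0,-0.051,0],
    [0.26,-0.25,0,-0.051,0],
    [0.26,-0.25,0,-0.051,0]
  ]
}}

```text
time_s: 1.4
eef_pos: [0.568, 0.2489, 0.4044]
eef_rot: [[0.308, 0.952, -0.0], [0.952, -0.308, 0.0], [-0.0, -0.0, -1.0]]
wrist_force: [-0.3, 0.4, 0.1]
width: 0.499
grasp_force: 0.0
```

Emit:
{"api": "step_arm", "payload": {
  "rows": [
    [0.25,-0.22,0,0,0],
    [0.25,-0.22,0,0,0],
    [0,0,0,0,0],
    [0,0,0,0,0],
    [0,0,0,0,0],
    [0,0,0,0,0],
    [0,0,0,0,0],
    [0,0,0,0,0],
    [0,0,0,0,0],
    [0,0,0,0,0]
  ]
}}

```text
time_s: 2.65
eef_pos: [0.642, 0.1844, 0.4047]
eef_rot: [[0.302, 0.953, -0.0], [0.953, -0.302, -0.0], [-0.0, -0.0, -1.0]]
wrist_force: [0.1, -0.4, -1.0]
width: 0.502
grasp_force: 0.0
```

Run:
```python
from h import *
import pickle
s=robot.sense();c=robot.capture('wrist');print(s['time_s'],s['eef_pos'],s['eef_rot'],s['wrist_force'],s['width'])
pickle.dump((s,c),open('w1.pkl','wb'))
cv2.imwrite('pics/w1.png',cv2.resize(np.ascontiguousarray(c['pixels'][:,:,::-1]),(800,600),interpolation=cv2.INTER_CUBIC))
```

```text
2.65 [0.64203613 0.18440281 0.40471689] [[ 3.02427759e-01  9.53172309e-01 -1.72358265e-05]
 [ 9.53172308e-01 -3.02427759e-01 -2.61680005e-05]
 [-3.01552059e-05 -8.51478274e-06 -1.00000000e+00]] [ 0.13991153 -0.35475832 -1.04500657] 0.5019708539108689
```

View pics/w1.png

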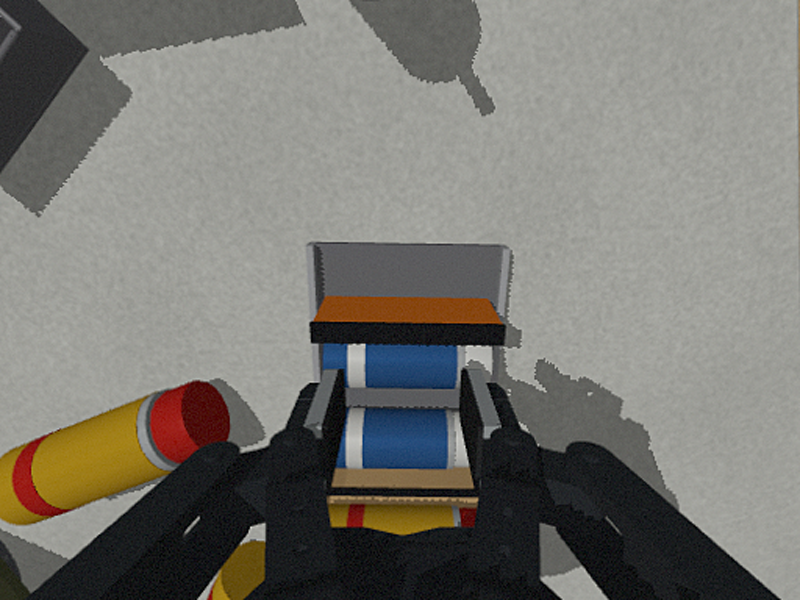

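The wrist view shows the stop trim at (310–505, 322–345), the stop's lower edge at y≈298, the tray end at y≈244, the blue cans below that and the yellow can beyond. I'll refine the pose jointly from the wrist and top views.

Run:
```python
from fit import W,P,uv
from h import *
import pickle
from scipy.optimize import least_squares
C=pickle.load(open('c0.pkl','rb'));ct=C['top'];s,c=pickle.load(open('w1.pkl','rb'))
wuv=np.array([[310,322],[505,325],[311,342],[504,345],[318,297],[492,300],[308,243],[509,246]])*.64-.18
tuv=np.array([[200,78],[118,330],[222,88],[138,337]])/5.+[180,115]-.4
def wp(t):
    y=.124-t;return np.array([[-.073,y+.013,.078],[.073,y+.013,.078],[-.073,y-.003,.078],[.073,y-.003,.078],[-.073,y+.01,.006],[.073,y+.01,.006],[-.08,.16,.018],[.08,.16,.018]])
def f(p,w=1,t=1):
    y=.124-p[3]
    T=np.array([[.073,y+.013,.078],[-.073,y+.013,.078]])
    a=(proj(c,W(p,wp(p[3])),s)-wuv).ravel(); b=(proj(ct,W(p,np.r_[P,T]))-np.r_[uv,tuv[:2]]).ravel()
    return np.r_[a*w,b*t]
for w,t in((1,0),(0,1),(1,1)):
    r=least_squares(f,[.6,.04,-.31,.02],args=(w,t),loss='soft_l1');print(r.x.round(4),f(r.x).round(1).tolist())
np.save('rack.npy',r.x)
```

```text
[ 0.59626667  0.03871879 -0.32959287] [-1.1  1.3 -0.2 -1.5  0.8 -1.8  0.3  2. ]
trim [array([ 70.4, 115.7,  78. ]), array([-71.8, 111.5,  78. ]), array([ 69.1, 102.6,  78. ]), array([-71.8, 100.1,  78. ])]
b [ 1.4 63.6 60. ] a [ -2.2 -18.6  60. ] y [  0.6 -82.3 112. ]
lip in/out [  76.7 -132.    61. ] [ -65.1 -137.5   61. ]
[ 0.6     0.0404 -0.323   0.0244] [-0.5, 0.4, 0.8, 0.4, -0.4, 0.3, 0.1, 0.2, 5.0, -0.9, -2.8, -1.2, 2.9, -0.1, -3.4, -0.0, -1.9, 0.3, -0.7, -2.4, 0.5, -3.4, -0.4, 0.3, 0.5, -1.2, -1.0, -1.1]
[ 0.5961  0.0388 -0.3263  0.0235] [-2.8, 1.6, -1.8, 2.0, -2.7, 1.4, -2.4, 1.7, 3.0, 0.1, -4.9, 0.1, 0.9, 1.7, -5.7, 2.2, -1.3, 1.5, -0.2, -1.2, 1.0, -1.8, 0.2, 1.9, 0.9, -0.1, -0.9, 0.0]
[ 0.5994  0.0401 -0.324   0.0241] [-0.7, 0.5, 0.5, 0.6, -0.6, 0.3, -0.1, 0.3, 4.8, -0.9, -3.0, -1.1, 2.7, 0.2, -3.7, 0.4, -1.8, 0.5, -0.6, -2.3, 0.6, -3.2, -0.3, 0.5, 0.6, -1.1, -1.1, -1.0]
```

Emit:
{"api": "step_arm", "payload": {
  "rows": [
    [0.03,-0.015,-0.26,-0.005,0],
    [0,0,-0.26,0,0],
    [0,0,-0.26,0,0],
    [0,0,-0.26,0,0],
    [0,0,-0.2,0,0],
    [0,0,-0.09,0,0],
    [-0.013,-0.038,0,0,0],
    [-0.013,-0.038,0,0,0],
    [-0.013,-0.038,0,0,0],
    [0,0,0,0,0]
  ]
}}

```text
time_s: 3.95
eef_pos: [0.6409, 0.1645, 0.2064]
eef_rot: [[0.318, 0.948, 0.002], [0.948, -0.318, 0.0], [0.001, 0.001, -1.0]]
wrist_force: [0.1, -0.5, 0.1]
width: 0.501
grasp_force: 0.0
```

Emit:
{"api": "step_arm", "payload": {
  "rows": [
    [-0.009,-0.026,0,0,0],
    [-0.009,-0.026,0,0,0],
    [-0.009,-0.026,0,0,0],
    [-0.009,-0.026,0,0,0],
    [-0.009,-0.026,0,0,0],
    [-0.009,-0.026,0,0,0],
    [-0.009,-0.026,0,0,0],
    [-0.009,-0.026,0,0,0],
    [0,0,0,0,0],
    [0,0,0,0,0]
  ]
}}

```text
time_s: 5.2
eef_pos: [0.6302, 0.1344, 0.2057]
eef_rot: [[0.318, 0.948, 0.002], [0.948, -0.318, 0.001], [0.002, 0.001, -1.0]]
wrist_force: [2.1, 4.2, 0.7]
width: 0.499
grasp_force: 0.0
```

Emit:
{"api": "step_arm", "payload": {
  "rows": [
    [-0.0042,-0.0126,0,0,0],
    [-0.0042,-0.0126,0,0,0],
    [-0.0042,-0.0126,0,0,0],
    [-0.0042,-0.0126,0,0,0],
    [-0.0042,-0.0126,0,0,0],
    [-0.0042,-0.0126,0,0,0],
    [-0.0042,-0.0126,0,0,0],
    [-0.0042,-0.0126,0,0,0],
    [0,0,0,0,0],
    [0,0,0,0,0]
  ]
}}

```text
time_s: 6.45
eef_pos: [0.6251, 0.1193, 0.2056]
eef_rot: [[0.318, 0.948, 0.002], [0.948, -0.318, 0.001], [0.002, 0.001, -1.0]]
wrist_force: [1.6, 4.2, -0.7]
width: 0.5
grasp_force: 0.0
```

Run:
```python
from h import *
s=robot.sense();c=robot.capture('top');print(s['eef_pos'],s['wrist_force'])
cv2.imwrite('pics/t2.png',cv2.resize(np.ascontiguousarray(c['pixels'][115:225,180:320,::-1]),None,fx=5,fy=5,interpolation=cv2.INTER_CUBIC))
```

```text
[0.62513735 0.1192949  0.20562459] [ 1.60535869  4.18821257 -0.65725087]
```

View pics/t2.png

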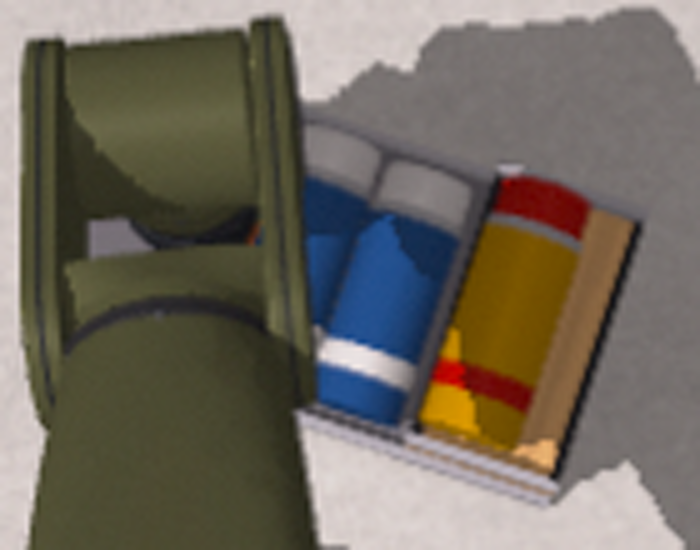

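The picture shows the two blue cans nearly touching (crop 340,190 and 390,290), with a small gap left before the ledge. I'll continue slowly and watch the force.

Emit:
{"api": "step_arm", "payload": {
  "rows": [
    [-0.0017,-0.005,0,0,0],
    [-0.0017,-0.005,0,0,0],
    [-0.0017,-0.005,0,0,0],
    [-0.0017,-0.005,0,0,0],
    [-0.0017,-0.005,0,0,0],
    [-0.0017,-0.005,0,0,0],
    [0,0,0,0,0],
    [0,0,0,0,0],
    [0,0,0,0,0],
    [0,0,0,0,0]
  ]
}}

```text
time_s: 7.75
eef_pos: [0.6237, 0.1149, 0.2056]
eef_rot: [[0.318, 0.948, 0.002], [0.948, -0.318, 0.002], [0.002, 0.001, -1.0]]
wrist_force: [3.1, 6.1, -0.2]
width: 0.494
grasp_force: 0.0
```

Emit:
{"api": "step_arm", "payload": {
  "rows": [
    [-0.0011,-0.0032,0,0,0],
    [-0.0011,-0.0032,0,0,0],
    [-0.0011,-0.0032,0,0,0],
    [-0.0011,-0.0032,0,0,0],
    [0,0,0,0,0],
    [0,0,0,0,0],
    [0,0,0,0,0],
    [0,0,0,0,0],
    [0,0,0,0,0],
    [0,0,0,0,0]
  ]
}}

```text
time_s: 9.0
eef_pos: [0.623, 0.113, 0.2056]
eef_rot: [[0.318, 0.948, 0.002], [0.948, -0.318, 0.002], [0.002, 0.001, -1.0]]
wrist_force: [2.4, 4.7, -0.1]
width: 0.501
grasp_force: 0.0
```

Run:
```python
from h import *
s=robot.sense();c=robot.capture('top');d=robot.capture('side');print(s['eef_pos'],s['wrist_force'])
p=np.load('rack.npy');print('groove px side',proj(d,[p[0],p[1],.08]))
a=cv2.resize(np.ascontiguousarray(c['pixels'][115:225,230:320,::-1]),None,fx=4,fy=4,interpolation=cv2.INTER_CUBIC)
b=cv2.resize(np.ascontiguousarray(d['pixels'][130:240,230:330,::-1]),None,fx=4,fy=4,interpolation=cv2.INTER_CUBIC)
cv2.imwrite('pics/t3.png',np.hstack([a,b]))
```

```text
[0.62300879 0.11301995 0.20563705] [ 2.40800255  4.67450267 -0.11640902]
groove px side [[277.83953899 167.96871087]]
```

View pics/t3.png

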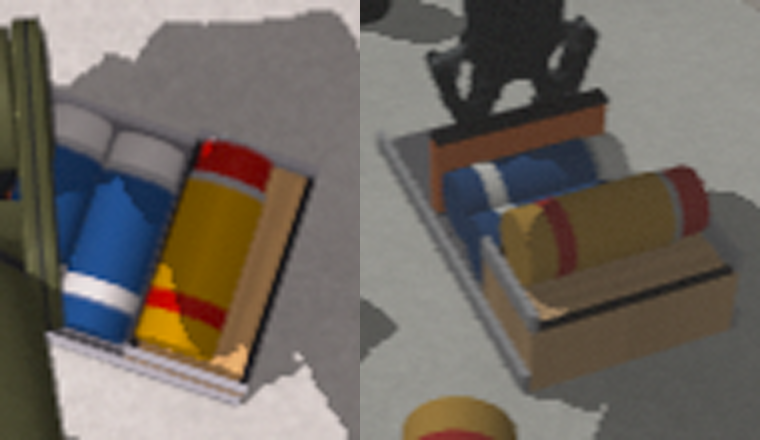

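The blue cans now touch, with little slack left at the ledge. The force is still only sliding friction (about 5 N), so I'll keep pushing.

Emit:
{"api": "step_arm", "payload": {
  "rows": [
    [-0.0011,-0.0032,0,0,0],
    [-0.0011,-0.0032,0,0,0],
    [-0.0011,-0.0032,0,0,0],
    [-0.0011,-0.0032,0,0,0],
    [0,0,0,0,0],
    [0,0,0,0,0],
    [0,0,0,0,0],
    [0,0,0,0,0],
    [0,0,0,0,0],
    [0,0,0,0,0]
  ]
}}

```text
time_s: 10.35
eef_pos: [0.6224, 0.1111, 0.2056]
eef_rot: [[0.318, 0.948, 0.002], [0.948, -0.318, 0.002], [0.002, 0.001, -1.0]]
wrist_force: [3.0, 4.8, -1.3]
width: 0.502
grasp_force: 0.0
```

Emit:
{"api": "step_arm", "payload": {
  "rows": [
    [-0.0011,-0.0032,0,0,0],
    [-0.0011,-0.0032,0,0,0],
    [-0.0011,-0.0032,0,0,0],
    [-0.0011,-0.0032,0,0,0],
    [0,0,0,0,0],
    [0,0,0,0,0],
    [0,0,0,0,0],
    [0,0,0,0,0],
    [0,0,0,0,0],
    [0,0,0,0,0]
  ]
}}

```text
time_s: 11.6
eef_pos: [0.6219, 0.11, 0.2057]
eef_rot: [[0.318, 0.948, 0.003], [0.948, -0.318, 0.004], [0.005, 0.002, -1.0]]
wrist_force: [5.2, 10.4, -1.8]
width: 0.496
grasp_force: 0.0
```

Emit:
{"api": "step_arm", "payload": {
  "rows": [
    [-0.0011,-0.0032,0,0,0],
    [-0.0011,-0.0032,0,0,0],
    [0,0,0,0,0],
    [0,0,0,0,0],
    [0,0,0,0,0],
    [0,0,0,0,0],
    [0,0,0,0,0],
    [0,0,0,0,0],
    [0,0,0,0,0],
    [0,0,0,0,0]
  ]
}}

```text
time_s: 12.85
eef_pos: [0.6217, 0.1097, 0.2057]
eef_rot: [[0.318, 0.948, 0.004], [0.948, -0.318, 0.005], [0.007, 0.002, -1.0]]
wrist_force: [5.3, 13.7, -3.0]
width: 0.506
grasp_force: 0.0
```

Motion is blocked and the force is rising, so the row is snug. I'll back off, go up and over to behind the yellow can.

Emit:
{"api": "step_arm", "payload": {
  "rows": [
    [0.021,0.063,0,0,0],
    [0.021,0.063,0,0,0],
    [0,0,0.2,0,0],
    [0,0,0.2,0,0],
    [0,0,0.2,0,0],
    [0,0,0.2,0,0],
    [-0.08,-0.24,0,0,0],
    [-0.08,-0.24,0,0,0],
    [-0.08,-0.24,0,0,0],
    [-0.08,-0.24,0,0,0]
  ]
}}

```text
time_s: 14.1
eef_pos: [0.5787, -0.0187, 0.3251]
eef_rot: [[0.317, 0.948, -0.001], [0.948, -0.317, -0.001], [-0.001, -0.001, -1.0]]
wrist_force: [0.1, -0.3, -0.1]
width: 0.498
grasp_force: 0.0
```

Emit:
{"api": "step_arm", "payload": {
  "rows": [
    [-0.08,-0.24,0,0,0],
    [-0.08,-0.24,0,0,0],
    [0,-0.01,0,0,0],
    [0,0,0,0,0],
    [0,0,0,0,0],
    [0,0,0,0,0],
    [0,0,0,0,0],
    [0,0,0,0,0],
    [0,0,0,0,0],
    [0,0,0,0,0]
  ]
}}

```text
time_s: 15.35
eef_pos: [0.5553, -0.0911, 0.3252]
eef_rot: [[0.317, 0.948, 0.0], [0.948, -0.317, 0.0], [0.0, 0.0, -1.0]]
wrist_force: [0.0, 0.2, 0.4]
width: 0.503
grasp_force: 0.0
```

Run:
```python
from h import *
import pickle
s=robot.sense();c=robot.capture('wrist');d=robot.capture('side');p=np.load('rack.npy')
e=np.array(s['eef_pos'])-[p[0],p[1],0];a=p[2];print(e,'rack',e[0]*np.cos(a)+e[1]*np.sin(a),-e[0]*np.sin(a)+e[1]*np.cos(a))
pickle.dump((s,c,d),open('w2.pkl','wb'))
w=np.ascontiguousarray(c['pixels'][:,:,::-1])
b=cv2.resize(np.ascontiguousarray(d['pixels'][120:248,230:330,::-1]),(300,384),interpolation=cv2.INTER_CUBIC)
cv2.imwrite('pics/w2.png',np.hstack([w[:,:490],b]))
```

```text
[-0.04414788 -0.13118952  0.32524221] rack -8.989505973488326e-05 -0.13841862894280108
```

View pics/w2.png

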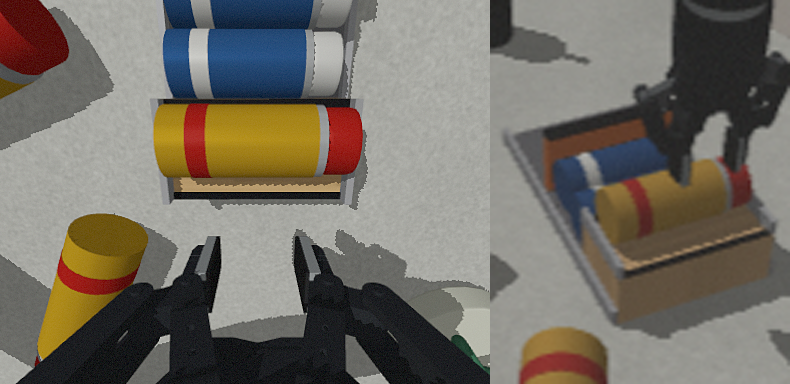

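The wrist view shows the fingers behind the yellow can, clear of the outer lip. The can is straight, centred at (258,140). I'll descend and push along +y.

Emit:
{"api": "step_arm", "payload": {
  "rows": [
    [0,0,-0.18,0,0],
    [0,0,-0.18,0,0],
    [0,0,-0.14,0,0],
    [0,0,-0.05,0,0],
    [0.0106,0.0316,0,0,0],
    [0.0106,0.0316,0,0,0],
    [0.0106,0.0316,0,0,0],
    [0.0106,0.0316,0,0,0],
    [0.0106,0.0316,0,0,0],
    [0.0106,0.0316,0,0,0]
  ]
}}

```text
time_s: 16.7
eef_pos: [0.5651, -0.0637, 0.2439]
eef_rot: [[0.316, 0.949, -0.0], [0.949, -0.316, -0.005], [-0.004, 0.001, -1.0]]
wrist_force: [-2.2, -6.1, 5.5]
width: 0.497
grasp_force: 3.5
```

Emit:
{"api": "step_arm", "payload": {
  "rows": [
    [0.0106,0.0316,0,0,0],
    [0.0106,0.0316,0,0,0],
    [0.0106,0.0316,0,0,0],
    [0.0106,0.0316,0,0,0],
    [0.0106,0.0316,0,0,0],
    [0.0106,0.0316,0,0,0],
    [0,0,0,0,0],
    [0,0,0,0,0],
    [0,0,0,0,0],
    [0,0,0,0,0]
  ]
}}

```text
time_s: 17.95
eef_pos: [0.5743, -0.0343, 0.2427]
eef_rot: [[0.318, 0.948, -0.0], [0.948, -0.318, -0.0], [-0.0, -0.0, -1.0]]
wrist_force: [-0.3, -0.0, 0.4]
width: 0.501
grasp_force: 0.2
```

Run:
```python
from h import *
s=robot.sense();c=robot.capture('wrist');d=robot.capture('side');p=np.load('rack.npy')
e=np.array(s['eef_pos'])-[p[0],p[1],0];a=p[2];print('rack',e[0]*np.cos(a)+e[1]*np.sin(a),-e[0]*np.sin(a)+e[1]*np.cos(a),s['wrist_force'])
w=np.ascontiguousarray(c['pixels'][:,:,::-1])
b=cv2.resize(np.ascontiguousarray(d['pixels'][120:248,230:330,::-1]),(300,384),interpolation=cv2.INTER_CUBIC)
cv2.imwrite('pics/w3.png',np.hstack([w[:,:490],b]))
```

```text
rack -9.411923764918173e-05 -0.07855917027543466 [-0.28143026 -0.01543807  0.41598916]
```

View pics/w3.png

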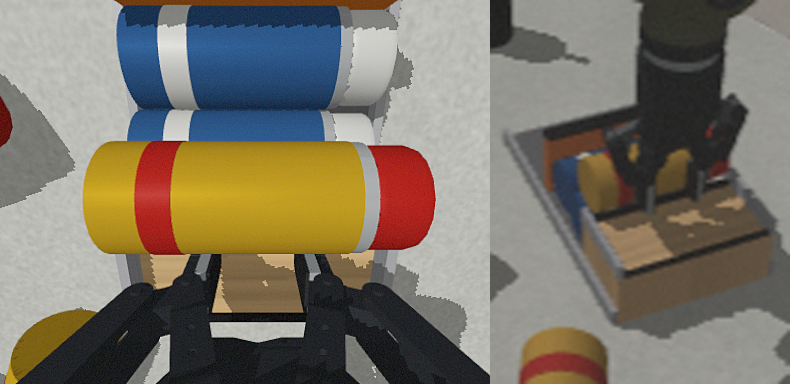

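The yellow can has crossed the lip and sits against the nearer blue can, straight (edges at rows 140–253). The stop is still snug. I'll push on over the crest.

Emit:
{"api": "step_arm", "payload": {
  "rows": [
    [0.0085,0.0253,0,0,0],
    [0.0085,0.0253,0,0,0],
    [0.0085,0.0253,0,0,0],
    [0.0085,0.0253,0,0,0],
    [0.0085,0.0253,0,0,0],
    [0.0085,0.0253,0,0,0],
    [0,0,0,0,0],
    [0,0,0,0,0],
    [0,0,0,0,0],
    [0,0,0,0,0]
  ]
}}

```text
time_s: 19.3
eef_pos: [0.582, -0.0115, 0.2427]
eef_rot: [[0.318, 0.948, -0.0], [0.948, -0.318, -0.0], [-0.0, -0.0, -1.0]]
wrist_force: [-1.0, 0.7, -0.4]
width: 0.501
grasp_force: 0.0
```

Run:
```python
from h import *
s=robot.sense();c=robot.capture('wrist');d=robot.capture('side');p=np.load('rack.npy')
e=np.array(s['eef_pos'])-[p[0],p[1],0];a=p[2];print('rack',e[0]*np.cos(a)+e[1]*np.sin(a),-e[0]*np.sin(a)+e[1]*np.cos(a),s['wrist_force'])
print(proj(c,[[p[0],p[1],.08]],s))
w=np.ascontiguousarray(c['pixels'][:,:,::-1])
b=cv2.resize(np.ascontiguousarray(d['pixels'][120:248,230:330,::-1]),(300,384),interpolation=cv2.INTER_CUBIC)
cv2.imwrite('pics/w4.png',np.hstack([w[:,:490],b]))
```

```text
rack -0.00010746373851595187 -0.05450785846476772 [-1.01891415  0.74352722 -0.44135311]
[[255.46944312 160.64609623]]
```

View pics/w4.png

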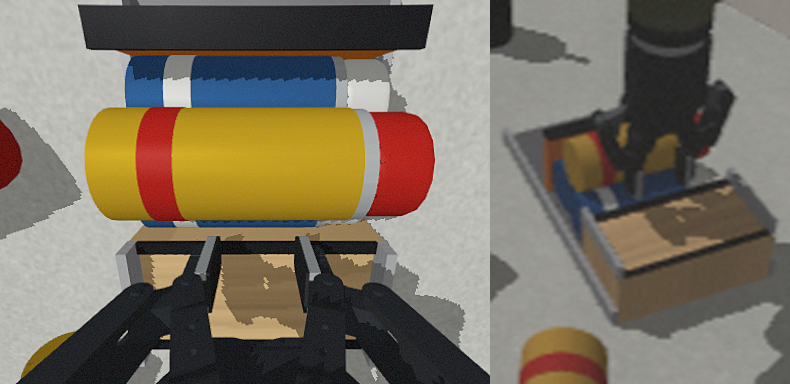

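The yellow can is saddled: its centre is at (258,163) against the groove predicted at (255,161). I'll retreat and verify.

Emit:
{"api": "step_arm", "payload": {
  "rows": [
    [-0.02,-0.063,0,0,0],
    [-0.02,-0.063,0,0,0],
    [-0.02,-0.063,0,0,0],
    [0,0,0.2,0,0],
    [0,0,0.2,0,0],
    [0,0,0.2,0,0],
    [0,0,0.2,0,0],
    [-0.08,-0.24,0,0,0],
    [-0.08,-0.24,0,0,0],
    [0,0,0,0,0]
  ]
}}

```text
time_s: 20.65
eef_pos: [0.5482, -0.1139, 0.3628]
eef_rot: [[0.321, 0.947, 0.0], [0.947, -0.321, -0.0], [-0.0, 0.0, -1.0]]
wrist_force: [-0.9, 1.0, 0.1]
width: 0.502
grasp_force: 0.0
```

Run:
```python
from h import *
c=robot.capture('top');d=robot.capture('side');p=np.load('rack.npy');from fit import W
a=cv2.resize(np.ascontiguousarray(c['pixels'][115:225,180:320,::-1]),None,fx=5,fy=5,interpolation=cv2.INTER_CUBIC)
for y in (.067,.051): # snug trim edges
    q=(proj(c,W(p,[[-.09,y,.078],[-.073,y,.078],[.073,y,.078],[.09,y,.078]]))-[180,115]+.4)*5
    cv2.line(a,*map(tuple,q[:2].astype(int).tolist()),(0,255,0),1);cv2.line(a,*map(tuple,q[2:].astype(int).tolist()),(0,255,0),1)
cv2.imwrite('pics/t5.png',a)
```

```text
[ 0.59626667  0.03871879 -0.32959287] [-1.1  1.3 -0.2 -1.5  0.8 -1.8  0.3  2. ]
trim [array([ 70.4, 115.7,  78. ]), array([-71.8, 111.5,  78. ]), array([ 69.1, 102.6,  78. ]), array([-71.8, 100.1,  78. ])]
b [ 1.4 63.6 60. ] a [ -2.2 -18.6  60. ] y [  0.6 -82.3 112. ]
lip in/out [  76.7 -132.    61. ] [ -65.1 -137.5   61. ]
```

View pics/t5.png

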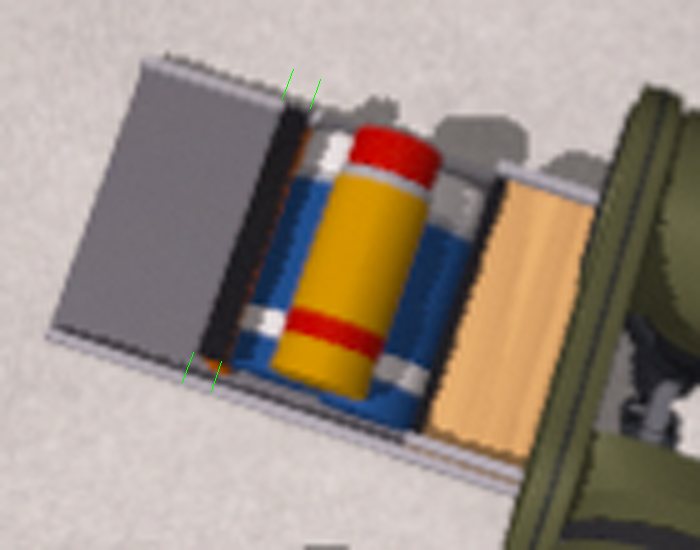

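The yellow can sits centred in the groove, and the trim is at the predicted snug line. As a check that the stop didn't creep, I'll compare the side views from before and after the yellow can was rolled.

```bash
python3 - <<'E' | tail -5
from h import *
import pickle
from fit import W
_,_,d0=pickle.load(open('w2.pkl','rb'));d1=robot.capture('side');p=np.load('rack.npy')
q=proj(d0,W(p,[[-.073,.067,.078],[-.03,.067,.078],[-.073,.057,.078]]));print('trim px',q.round(1).tolist(),'px per 10mm',(q[2]-q[0]).round(2))
u,v=q[0].astype(int)
g=[cv2.cvtColor(x['pixels'],cv2.COLOR_RGB2GRAY).astype(np.float32) for x in (d0,d1)]
for w in (8,14,20):
    A,B=[x[v-8:v+10,u-6:u+w] for x in g]
    M=np.eye(2,3,dtype=np.float32)
    r,M=cv2.findTransformECC(A,B,M,cv2.MOTION_TRANSLATION,(3,200,1e-6));print(w,r,M[:,2])
print(robot.sense()['time_s'])
E
```

```text
trim px [[246.9, 161.5], [259.9, 158.3], [248.1, 163.4]] px per 10mm [1.18 1.86]
8 0.999222791047578 [ 0.03135824 -0.00787165]
14 0.9799292177799035 [-1.7020646  0.3251655]
20 0.9297122922204187 [-0.27756655 -0.16610655]
20.8
```

The stop moved less than about 0.2 mm (matching corner patch, correlation 0.999), so I'm handing in.

```bash
python3 -c "
from bench import robot
print(robot.close_job())"
```

```text
the job is handed in; nothing more can be done
None
```

The job is handed in at about 21 s: the stop is snug against the two blue cans, the yellow can rests in the groove between them, and the robot touches nothing.

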